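# Load a sensor into the tilted rail

### The job

Load one more sensor into the tilted feed rail on the bench: take the slim sensor with a single round nose, the same kind as the one already in the rail, lay it nose downhill in the open upper end and let it slide under the lips until it rests against the one ahead, facing the same way. Leave the wide sensor with two noses where it is.

Things in the scene. Friction and masses are not known exactly. Their poses are not given: they have to be found in the camera images.
- slim_mid (a point): the loose sensor to load: centre of its grey housing, 60 mm long (its x), 30 mm wide (its y), 40 mm tall; this point is 20 mm above its underside. A round steel nose, 18 mm thick and 18 mm long, sticks out at its +x end (tip 48 mm from this point), a thin black plug, 10 mm long, at its -x end. About 0.12 kg. Grasp across the 30 mm width.
- rail: fixed aluminium feed rail. Origin: loading point on the floor of its open upper part, 100 mm above the bench. x runs 18 degrees downhill, z square to the floor. Open from x -57 to 64 mm; for x -29 to 27 mm the floor is 44 mm wide without walls (finger room), elsewhere guides 14 mm high funnel to 37 mm. Slippery: a sensor let go with its centre over the origin slides down by itself.
- rail_seat (a point): same axes as the rail, 163 mm downhill of its origin, 20 mm above the floor, inside the covered part (x 64 to 251 mm, 37 mm wide and 48 mm high inside, lips on top up to 52 mm above the floor with an 18 mm slot between). Here the first sensor, already lying nose down at the end stop, ends with its rear plug, and here the new one's nose tip comes to rest.
- wide_mid (a point): bystander: centre of the housing of the wide sensor lying on the bench, 60 mm long (its x), 52 mm wide and 40 mm tall, with two round noses side by side; it does not fit the rail and stays where it is
There are look-alikes about, which are no part of the job. Leave any blue look-alike of the part that bears slim_mid alone.

How it is judged:
At the end, for the whole second after the job is handed in: The slim sensor lies inside the covered part of the rail, nose downhill, against the sensor ahead of it: its housing's centre and its nose tip each within 15 mm of their seated places along the rail, the centre within 10 mm of the rail's middle line and of its seated height (x of rail_seat in the frame of slim_mid between 0.033 and 0.063 m and x of slim_mid in the frame of rail between 0.1 and 0.13 m and y of slim_mid in the frame of rail between -0.01 and 0.01 m and z of slim_mid in the frame of rail between 0.01 and 0.03 m); the robot touches nothing.
It fails at once if the wide sensor is moved more than 30 mm (distance of wide_mid from where it was at the start of the episode above 0.03 m).
It also fails if it takes over 38 s, if anything falls off the work surface, if the arm or the gripper's body presses on something with over 40 N, if the wrist force passes 120 N, or if a joint passes its speed limit or range.

### The arm

A 7-joint arm with a two-finger parallel gripper is mounted at the origin on the work surface; the furniture and walls round the work are solid. World frame = base frame: x ahead of the robot, y to its left, z up, the work surface at z = 0. Lengths are in m, angles in rad, forces in N, time in s.
With the tool pointing down it reaches from about 0.4 to 0.85 m from the base axis. Payload 10.4 kg.
Tool frame: the origin (TCP) lies midway between the tips of the shut fingers; the grasp point (between the pads) lies 19 mm behind it; z points along the fingers, x is the direction in which the jaws open and shut, and the axes are right-handed (so a half turn about z gives the same grasp; the last joint's range is limited). The gripper opens to 87 mm and grips with 3 to 60 N. Pads are 19 mm wide; open, the fingers measure 117 mm over their backs; the gripper's body (75 mm by 190 mm) begins 51 mm behind the grasp point.
Start: joints at [-1.294, 0.332, -0.065, 1.46, 0.022, 1.35, -0.088], TCP at [0.185, 0.597, 0.223] pointing down, gripper open.
Joint ranges: [-2.6, 2.6], [-0.5, 2.12], [-1.47, 1.34], [0.16, 2.42], [-1.27, 4.41], [0.06, 2.06], [-2.6, 2.6]. Speed limits (rad/s): [2.22, 2.22, 2.79, 2.79, 3.14, 3.14, 3.14].

### API

Orientations are given as a unit quaternion [x, y, z, w].
In Python, from bench import r gives the robot as it stands. The module is installed in compiled form; this text tells all that it offers.
- The arm moves only by the tool play_rows, never from a script. Its argument "commands" is a list of rows, each a list of 7 numbers: the shift along the world's x, y, z in cm, then the turn, a rotation vector about the world's x, y, z in rad, then the finger opening in cm, from 0 to 8.7. A call has 1 to 20 rows; each row shifts and turns the commanded pose from where the row before left it; what a row does not reach is not made up. A row lasts 1/8 s, in which the tool goes at most 62.5 mm and 10.7 degrees, less where a joint would pass 70% of its speed; a pose out of reach is approached as far as the arm can. A call is refused whole if a number of a shift passes 6.25 or a number of a turn 0.188, either way. A call with a gripper value outside its range is refused whole. The fingers move at their own pace and stop on an object; "grip_force" is the grip in N (left out, the last holds). Time passes only in rows, so rows that do not move let the fingers close. It gives the time, the measured TCP pose, the force and the opening at its end, in the units of the state.
- r.read_state(): the state, without advancing time (a new reading comes with each control period).
- r.camera(name): name is "side" or "top" or "wrist"; returns a dict with "img" (400x640x3 uint8, red, green, blue), "K" (3x3 intrinsics, pixels), "camera_from_world" (4x4, takes a point from world to camera coordinates). Camera axes: x right, y down, z forward; pixel columns grow to the right and rows downward; lengths in m; the calibration is good to about 2 mm. A picture is of the moment at which its call begins. There is no depth.
- r.close_job(): hands the job in, once; it reports no verdict.
The state is a dict: "time": time; "joint_positions": joint angles; "joint_vel": joint speeds; "joint_torque": joint torques, N m; "ee_pos": TCP position; "eef_rot": TCP orientation; "ft_force": force on the tool from outside, world axes, zero at the start; "torque": the same for the moment, N m; "width": finger opening in m.
Only numpy, scipy, OpenCV 4.12 (cv2) and the standard library are available. Lean on these libraries where they do the work, as an engineer would, in place of code of your own. Each camera call takes 0.05 s, during which the arm holds its last target. There are 200 camera calls.

## Working session

There is one attempt and no reset: what is moved stays moved. The work goes in short steps, Python scripts to look and compute and a tool call to move; the robot and the scene stay as the last step left them, time stands still between calls to the robot, and variables do not carry over. Pictures are saved under pics/ and viewed, about 8 in all and at most 12, crops included, and the job is handed in when it is done.

Besides the shell and the picture viewer there is one more tool, called after "Call:" by a JSON object that holds its "api" and its "payload". play_rows: Moves the arm, as the interface text tells. Its arguments: {"type":"object","properties":{"commands":{"type":"array","items":{"type":"array","items":{"type":"number"}}},"grip_force":{"type":"number"}},"required":["commands"]}

```bash
mkdir -p pics; cat > h.py <<'E'
import numpy as np, cv2
from bench import r
def snap(n,f):
    c=r.camera(n); cv2.imwrite('pics/'+f+'.png',c['img'][:,:,::-1]); np.savez('pics/'+f+'.npz',**c); return c
def load(f): return np.load('pics/'+f+'.npz')
def ray(c,p):
    T=c['camera_from_world'];R=T[:3,:3];o=-R.T@T[:3,3]
    d=R.T@np.linalg.inv(c['K'])@np.array([p[0],p[1],1.]);return o,d
def onz(c,p,z):
    o,d=ray(c,p);return o+d*(z-o[2])/d[2]
def tri(c1,p1,c2,p2):
    o1,d1=ray(c1,p1);o2,d2=ray(c2,p2);d1/=np.linalg.norm(d1);d2/=np.linalg.norm(d2)
    s=np.linalg.lstsq(np.c_[d1,-d2],o2-o1,rcond=None)[0];a=o1+s[0]*d1;b=o2+s[1]*d2
    return (a+b)/2,np.linalg.norm(a-b)
def proj(c,P):
    T=c['camera_from_world'];q=c['K']@(T[:3,:3]@np.array(P)+T[:3,3]);return q[:2]/q[2]
E
python3 - <<'E'
from h import *
for n in('top','side'):
    c=snap(n,n+'0');T=c['camera_from_world'];print(n,-T[:3,:3].T@T[:3,3],T[:3,:3].round(2).tolist())
print(r.read_state())
E
```

```text
top [ 0.30450485 -0.02061251  1.44929578] [[0.02, -1.0, 0.01], [-0.99, -0.03, -0.14], [0.14, -0.01, -0.99]]
side [ 0.42280782 -1.1883188   0.80710112] [[1.0, -0.05, 0.01], [-0.02, -0.54, -0.84], [0.04, 0.84, -0.54]]
{'time': 0.1, 'joint_positions': array([-1.29361007,  0.33279652, -0.06472704,  1.46084697,  0.02161123,
        1.34992544, -0.08852003]), 'joint_vel': array([ 0.00040127, -0.0003884 , -0.00254224, -0.00087056, -0.00016822,
       -0.000158  , -0.00069786]), 'joint_torque': array([ 1.09891880e-03, -6.24535418e+01,  2.45084701e-02, -3.90725541e+01,
       -6.14691409e-02,  3.62970075e-02,  2.53668634e-05]), 'ee_pos': array([0.18446074, 0.59679136, 0.22184612]), 'eef_rot': array([ 8.04763840e-01,  5.93594771e-01, -4.96421469e-04,  4.04086366e-04]), 'ft_force': array([ 0.51147919, -0.65207272, -0.58504061]), 'torque': array([-0.04085797, -0.01759654,  0.03892181]), 'width': 0.08731688285801034}
```

View pics/top0.png

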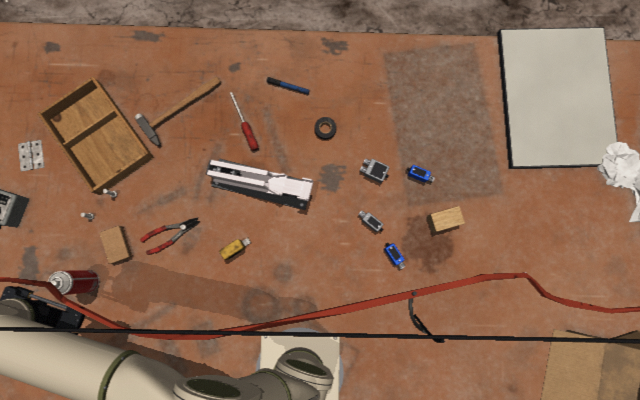

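View pics/side0.png

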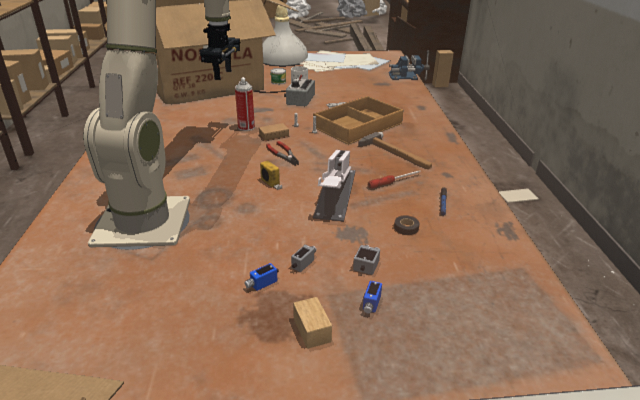

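Top view: rail around (260,185), grey slim near (371,222), wide at (375,170), blue look-alikes at (420,173) and (395,255). I'll zoom in on both in one composite.

```bash
python3 - <<'E'
from h import *
t=cv2.imread('pics/top0.png');s=cv2.imread('pics/side0.png')
def z(i,x,y,w,h): return cv2.resize(i[y:y+h,x:x+w],(400,300),interpolation=cv2.INTER_CUBIC)
cv2.imwrite('pics/z1.png',np.vstack([np.hstack([z(t,200,145,120,90),z(t,345,195,60,45)]),np.hstack([z(s,290,140,120,90),z(s,270,230,60,45)])]))
c=load('top0')
for p in [(371,222),(375,170),(210,170),(310,192)]: print(onz(c,p,.03).round(3))
E
```

```text
[ 0.445 -0.204  0.03 ]
[ 0.604 -0.215  0.03 ]
[0.591 0.288 0.03 ]
[ 0.531 -0.018  0.03 ]
```

View pics/z1.png

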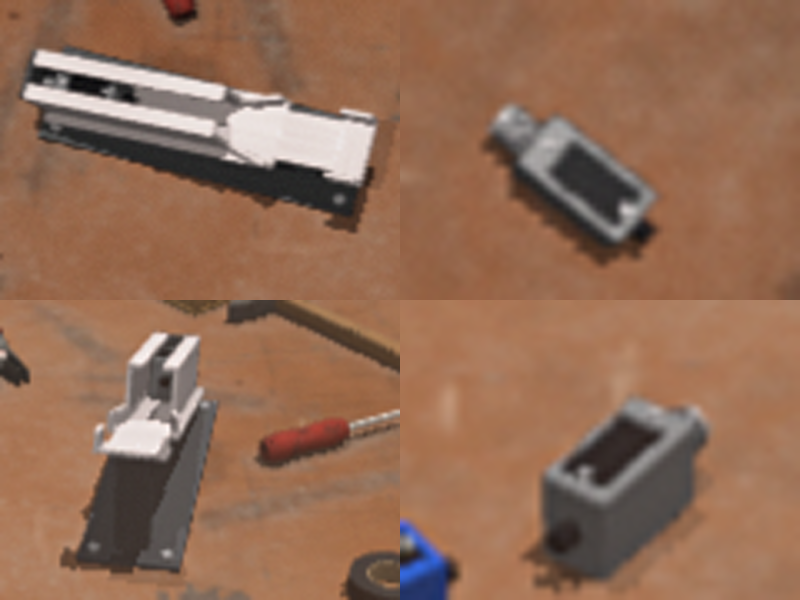

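Upper left: the rail, covered and slotted end at left (downhill, +y), open end at right. Upper right: slim sensor, nose up-left, plug lower right, so its heading is already roughly downhill. Measuring first estimates now.

```bash
python3 - <<'E'
from h import *
c=load('top0');s=load('side0')
f=lambda u,v:(345+u/6.667-60,195+v/6.667)
cs=[onz(c,f(*p),.04) for p in [(553,118),(655,193),(612,243),(517,170)]]
cs=np.array(cs);print(cs.round(4),'mid',cs.mean(0).round(4),'edges',np.linalg.norm(cs-np.roll(cs,-1,0),axis=1).round(4))
ax=(cs[0]+cs[3]-cs[1]-cs[2]);print('yaw',np.degrees(np.arctan2(ax[1],ax[0])))
g=lambda u,v:(200+u/3.333,145+v/3.333)
a=onz(c,g(220,111),.1297);b=onz(c,g(31,76),.0719);d=b-a
print(a,b,np.linalg.norm(d),'expect',187);yaw=np.arctan2(d[1],d[0]);print('railyaw',np.degrees(yaw))
h=np.array([np.cos(yaw),np.sin(yaw)]);
# horizontal offset of lip start from origin: 64cos+52 sin
S,C=np.sin(np.radians(18)),np.cos(np.radians(18))
print('origin',a[:2]-h*(.064*C+.052*S), b[:2]-h*(.251*C+.052*S))
E
```

```text
[[ 0.4713 -0.193   0.04  ]
 [ 0.4386 -0.239   0.04  ]
 [ 0.4157 -0.2199  0.04  ]
 [ 0.4474 -0.177   0.04  ]] mid [ 0.4432 -0.2072  0.04  ] edges [0.0565 0.0299 0.0533 0.0287]
yaw 54.08753888870763
[0.55123772 0.10727044 0.1297    ] [0.58917033 0.2812368  0.0719    ] 0.18720047199213602 expect 187
railyaw 77.69942856789389
origin [0.53484715 0.03210014] [0.5348911  0.03230169]
```

Call:
{"api": "play_rows", "payload": {"commands": [[0, 0, 2.5, 0, 0, 0, 8.7], [2.4, -4.1, 1.2, 0, 0, -0.136, 8.7], [2.4, -4.1, 1.2, 0, 0, -0.136, 8.7], [2.4, -4.1, 1.2, 0, 0, -0.136, 8.7], [2.4, -4.1, 1.2, 0, 0, -0.136, 8.7], [2.4, -4.1, 1.2, 0, 0, -0.136, 8.7], [2.4, -4.1, 1.2, 0, 0, -0.136, 8.7], [2.4, -4.1, 1.2, 0, 0, -0.136, 8.7], [2.4, -4.1, 1.2, 0, 0, -0.136, 8.7], [2.4, -4.1, 0, 0, 0, -0.136, 8.7], [2.4, -4.1, 0, 0, 0, -0.136, 8.7], [2.4, -4.1, 0, 0, 0, -0.136, 8.7], [2.4, -4.1, 0, 0, 0, -0.136, 8.7], [2.4, -4.1, 0, 0, 0, -0.136, 8.7], [2.4, -4.1, 0, 0, 0, -0.136, 8.7], [0, 0, 0, 0, 0, 0, 8.7], [0, 0, 0, 0, 0, 0, 8.7]]}}

```text
time: 2.22
ee_pos: [0.5203, 0.0236, 0.3432]
eef_rot: [0.95, -0.311, -0.0, 0.0]
ft_force: [0.6, -0.1, 0.3]
width: 0.0869
```

```bash
python3 - <<'E'
from h import *
c=snap('wrist','w1');T=c['camera_from_world'];print(-T[:3,:3].T@T[:3,3],T[:3,:3].round(2).tolist())
s=r.read_state();print(s['ee_pos'],s['eef_rot'],s['joint_positions'],s['time'])
E
```

```text
[0.56340016 0.08364548 0.50525309] [[0.81, -0.59, 0.0], [-0.57, -0.78, 0.27], [-0.16, -0.22, -0.96]]
[0.52022744 0.02419092 0.34332229] [ 9.50668319e-01 -3.10209062e-01 -2.91855694e-04 -5.50323869e-06] [-0.67265865  0.048865    0.56779981  1.55343243 -0.0265268   1.54749001
 -0.73559384] 2.275
```

View pics/w1.png

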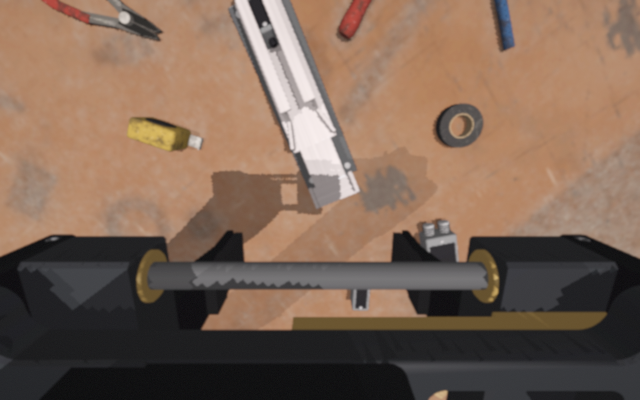

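Wrist view: rail from (255,0) to its open end at (335,195), sensor ahead visible in the slot at (268,35). I'll overlay the predicted rail points to check the estimate.

```bash
cat >> h.py <<'E'
S,C=np.sin(np.radians(18)),np.cos(np.radians(18))
def railR(yaw=np.radians(77.7)):
    h=np.array([np.cos(yaw),np.sin(yaw),0]);x=h*C-np.array([0,0,S]);z=h*S+np.array([0,0,C]);return np.c_[x,np.cross(z,x),z]
RO=np.array([.535,.032,.1])
def rail(P): return RO+railR()@(np.array(P)/1000)
E
python3 - <<'E'
from h import *
c=load('w1');i=cv2.resize(cv2.imread('pics/w1.png')[0:225,180:480],(800,600),interpolation=cv2.INTER_CUBIC)
k=800/300
def L(a,b,col):
    p=[tuple(((proj(c,rail(q))-[180,0])*k).astype(int).tolist()) for q in(a,b)];cv2.line(i,*p,col,1)
for y in(-9,9): L((64,y,52),(230,y,52),(0,0,255))
L((64,-18.5,52),(64,18.5,52),(0,0,255))
for y in(-22,22):L((-29,y,0),(27,y,0),(0,200,0))
L((-57,-22,0),(-57,22,0),(255,0,0));L((-57,0,0),(64,0,0),(255,0,255))
cv2.imwrite('pics/z2.png',i)
E
```

```text
(no output)
```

View pics/z2.png

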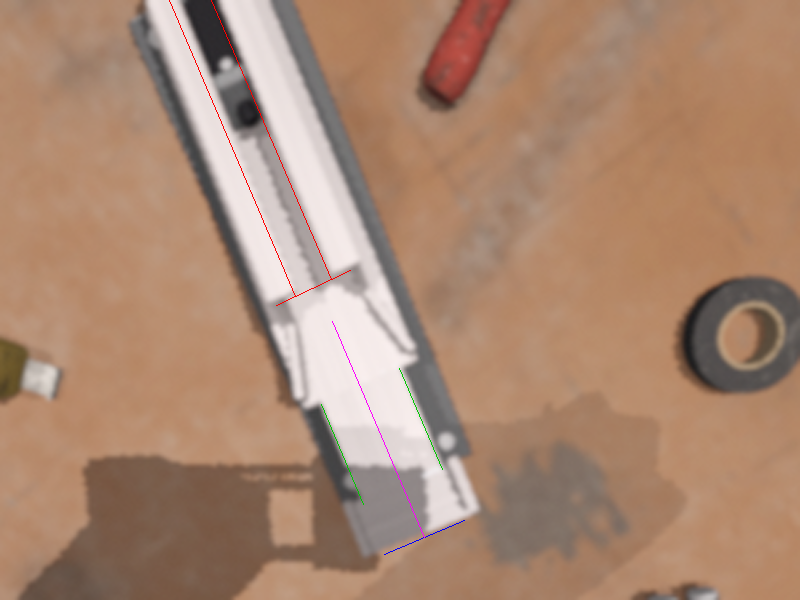

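Overlay agrees with the rail within 1–2 mm (loading floor edges and end at (423,532) against predicted (424,537)). On to the sensor, hovering a little back from it so the wrist camera sees it.

Call:
{"api": "play_rows", "payload": {"commands": [[-2, -4.9, -1, 0, 0, 0, 8.7], [-2, -4.9, -1.5, 0, 0, 0, 8.7], [-2, -4.9, -1.5, 0, 0, 0, 8.7], [-2, -4.9, -1.5, 0, 0, 0, 8.7], [-2, -4.9, -1.5, 0, 0, 0, 8.7], [-2, -4.9, -1.5, 0, 0, 0, 8.7], [0, 0, 0, 0, 0, 0, 8.7], [0, 0, 0, 0, 0, 0, 8.7]]}}

```text
time: 3.28
ee_pos: [0.4012, -0.2695, 0.2586]
eef_rot: [0.951, -0.31, 0.0, -0.0]
ft_force: [0.4, 0.4, -0.9]
width: 0.087
```

```bash
python3 - <<'E'
from h import *
c=snap('wrist','w2');s=r.read_state();print(s['ee_pos'],s['eef_rot'],s['time'])
p=proj(c,(.443,-.207,.04));print(p)
x,y=(p-[60,45]).astype(int);x=max(x,0);y=max(y,0);print(x,y)
i=cv2.resize(cv2.imread('pics/w2.png')[y:y+90,x:x+120],None,fx=6,fy=6,interpolation=cv2.INTER_CUBIC)
cv2.imwrite('pics/z3.png',i)
E
```

```text
[ 0.40147544 -0.26925033  0.25872873] [ 9.50823287e-01 -3.09733740e-01  1.64171264e-04 -2.47111824e-04] 3.325
[315.05270593 117.41993823]
255 72
```

View pics/z3.png

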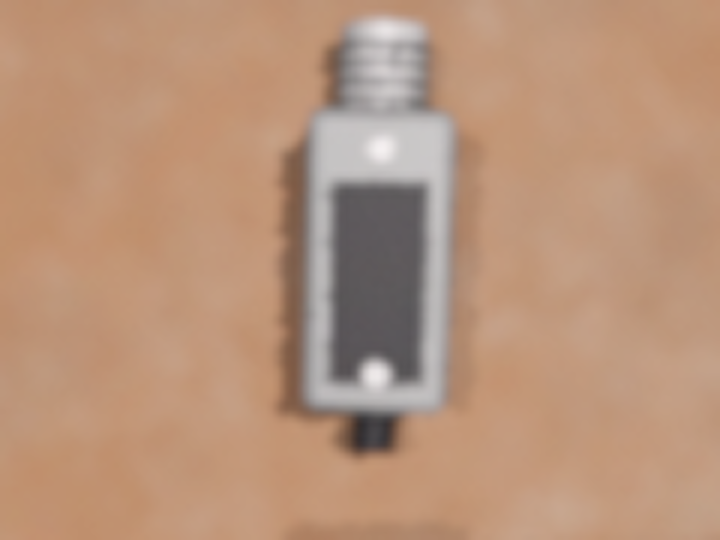

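Single round nose at the top (385,60 in the crop), plug at (373,435), housing corners about (312,115), (455,115), (443,408), (307,408).

```bash
python3 - <<'E'
from h import *
c=load('w2')
q=np.array([onz(c,(255+u/6,72+v/6),.04) for u,v in[(313,114),(455,114),(443,408),(306,408)]])
print(q.mean(0),np.linalg.norm(q-np.roll(q,-1,0),axis=1));a=q[0]+q[1]-q[2]-q[3];print(np.degrees(np.arctan2(a[1],a[0])))
s=r.read_state();print((q.mean(0)-s['ee_pos'])*100)
E
```

```text
[ 0.44708383 -0.20793151  0.04      ] [0.02836863 0.05769543 0.02854284 0.05769743]
51.96898298013508
[  4.56083882   6.13188159 -21.87287308]
```

Call:
{"api": "play_rows", "payload": {"commands": [[1.5, 2.05, -3, 0, 0, -0.03, 8.7], [1.5, 2.05, -4, 0, 0, 0, 8.7], [1.5, 2.05, -4, 0, 0, 0, 8.7], [0, 0, -3, 0, 0, 0, 8.7], [0, 0, -3, 0, 0, 0, 8.7], [0, 0, -3, 0, 0, 0, 8.7], [0, 0, -2.5, 0, 0, 0, 8.7], [0, 0, -1.5, 0, 0, 0, 8.7], [0, 0, -1, 0, 0, 0, 8.7], [0, 0, 0, 0, 0, 0, 8.7], [0, 0, 0, 0, 0, 0, 2.5], [0, 0, 0, 0, 0, 0, 2.5], [0, 0, 0, 0, 0, 0, 2.5], [0, 0, 0, 0, 0, 0, 2.5], [0, 0, 0, 0, 0, 0, 2.5]], "grip_force": 20}}

```text
time: 5.2
ee_pos: [0.4456, -0.2093, 0.0086]
eef_rot: [0.946, -0.325, 0.0, -0.0]
ft_force: [-0.0, 0.3, 0.4]
width: 0.0447
```

Call:
{"api": "play_rows", "payload": {"commands": [[0, 0, 0, 0, 0, 0, 2.0], [0, 0, 0, 0, 0, 0, 2.0], [0, 0, 0, 0, 0, 0, 2.0], [0, 0, 0, 0, 0, 0, 2.0], [0, 0, 0, 0, 0, 0, 2.0]]}}

```text
time: 5.82
ee_pos: [0.4456, -0.2093, 0.0086]
eef_rot: [0.946, -0.325, 0.0, 0.0]
ft_force: [0.2, 0.1, -0.0]
width: 0.0301
```

Gripped (30.1 mm). Working out the transfer.

```bash
python3 - <<'E'
from h import *
from scipy.spatial.transform import Rotation as Ro
s=r.read_state();h=rail((-1,0,62));t=rail((-1,0,12))
print(h,t,'hover',(h-s['ee_pos'])*100,'down',(t-h)*100)
X=railR();# tool: z=-rail z, x = -rail y
G=np.c_[-X[:,1],-X[:,0],-X[:,2]];print(np.linalg.det(G),Ro.from_matrix(G).as_quat())
Y=Ro.from_quat(s['eef_rot']);x=Y.apply([1,0,0]);print(np.degrees(np.arctan2(x[1],x[0])), 77.7-90)
print('axis y',X[:,1]*np.radians(18))
E
```

```text
[0.53887886 0.04979004 0.15927452] [0.53558736 0.03469386 0.1117217 ] hover [ 9.33207708 25.91314361 15.07144674] down [-0.32915005 -1.50961843 -4.75528258]
0.9999999999999999 [ 0.98200403 -0.10581278 -0.0167591   0.15553416]
-37.98550004479051 -12.299999999999997
axis y [-3.06947920e-01  6.69254697e-02 -2.17991781e-18]
```

Call:
{"api": "play_rows", "payload": {"commands": [[0, 0, 4, 0, 0, 0, 2], [0, 0, 5.5, 0, 0, 0, 2], [0, 0, 5.5, 0, 0, 0, 2], [0, 0, 5, 0, 0, 0, 2], [1.555, 4.32, 0, 0, 0, 0.0747, 2], [1.555, 4.32, 0, 0, 0, 0.0747, 2], [1.555, 4.32, 0, 0, 0, 0.0747, 2], [1.555, 4.32, 0, 0, 0, 0.0747, 2], [1.555, 4.32, 0, 0, 0, 0.0747, 2], [1.555, 4.32, 0, 0, 0, 0.0747, 2], [0, 0, -1.65, -0.1023, 0.0223, 0, 2], [0, 0, -1.65, -0.1023, 0.0223, 0, 2], [0, 0, -1.65, -0.1023, 0.0223, 0, 2], [0, 0, 0, 0, 0, 0, 2], [0, 0, 0, 0, 0, 0, 2]]}}

```text
time: 7.7
ee_pos: [0.5391, 0.049, 0.1597]
eef_rot: [0.982, -0.107, -0.016, 0.155]
ft_force: [0.3, -0.4, -1.3]
width: 0.0301
```

```bash
python3 - <<'E'
from h import *
a=snap('wrist','w3');b=snap('side','s3');s=r.read_state()
from scipy.spatial.transform import Rotation as Ro
X=railR();G=np.c_[-X[:,1],-X[:,0],-X[:,2]]
R0=Ro.from_quat(s['eef_rot']);print('rot err world',(Ro.from_matrix(G)*R0.inv()).as_rotvec(),'tcp in rail mm',X.T@(s['ee_pos']-RO)*1000,s['ft_force'])
def ov(c,f,x,y,w,h,o):
    k=o/w
    i=cv2.resize(cv2.imread(f)[y:y+h,x:x+w],(o,int(h*k)),interpolation=cv2.INTER_CUBIC)
    def L(a,b,col):
        p=[tuple(((proj(c,rail(q))-[x,y])*k).astype(int).tolist()) for q in(a,b)];cv2.line(i,*p,col,1)
    L((-57,-22,0),(-57,22,0),(255,0,0));L((-57,0,0),(64,0,0),(255,0,255))
    for yy in(-15,15):L((-30,yy,90),(30,yy,90),(0,255,0)); 
    for xx in(-30,30):L((xx,-15,90),(xx,15,90),(0,255,0)); 
    for yy in(-9,9):L((64,yy,52),(250,yy,52),(0,0,255)) 
    return i
A=ov(a,'pics/w3.png',120,0,400,300,800)
B=ov(b,'pics/s3.png',280,110,120,120,600)
cv2.imwrite('pics/z4.png',A);cv2.imwrite('pics/z5.png',B)
E
```

```text
rot err world [-0.00217906  0.00190998  0.00242222] tcp in rail mm [-2.26421955 -0.61700931 62.50520215] [ 0.15552291  0.13587964 -1.03597524]
```

View pics/z4.png

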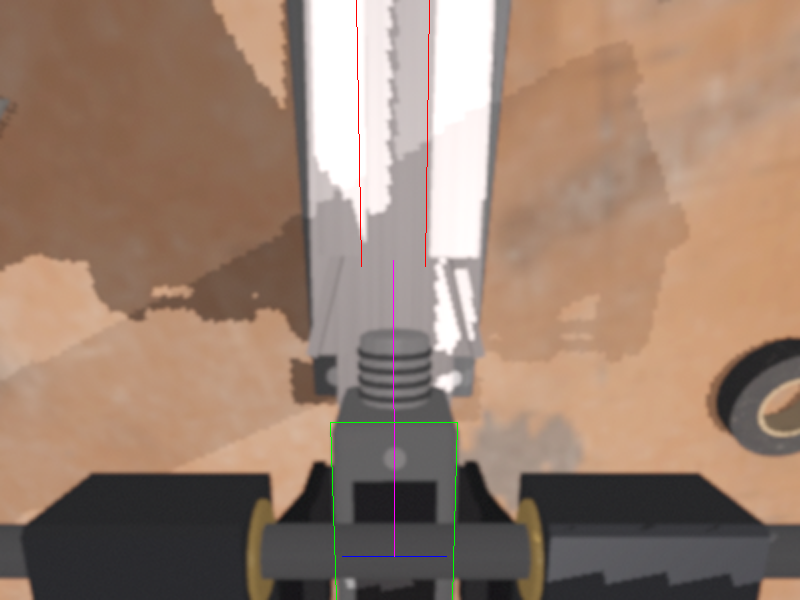

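View pics/z5.png

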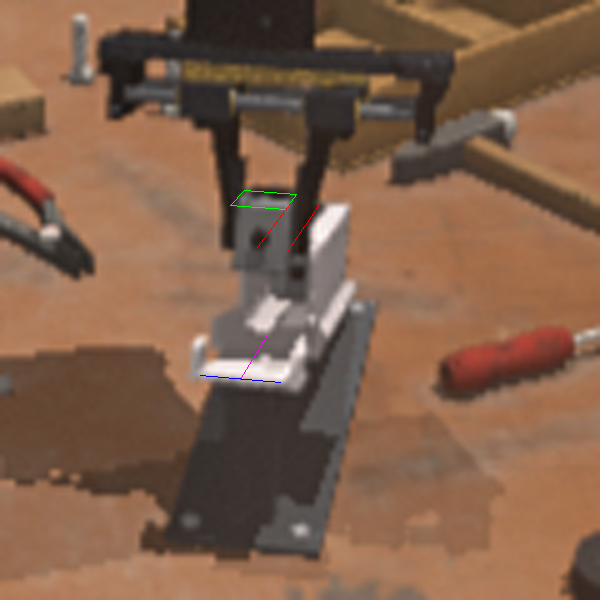

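Sensor is square to the rail and centred (nose column 395, slot centre about 396), nose downhill; it may sit a few mm lower or further ahead than assumed. So I'll descend most of the way and check force.

Call:
{"api": "play_rows", "payload": {"commands": [[-0.1, -0.45, -1.4, 0, 0, 0, 2], [-0.1, -0.47, -1.5, 0, 0, 0, 2], [-0.06, -0.28, -0.9, 0, 0, 0, 2], [-0.03, -0.13, -0.4, 0, 0, 0, 2], [0, 0, 0, 0, 0, 0, 2]]}}

```text
time: 8.43
ee_pos: [0.5359, 0.0364, 0.1169]
eef_rot: [0.982, -0.106, -0.017, 0.156]
ft_force: [0.2, 0.3, -1.0]
width: 0.0298
```

```bash
python3 - <<'E'
from h import *
s=r.read_state();print('tcp in rail mm',railR().T@(s['ee_pos']-RO)*1000,s['ft_force'])
b=snap('side','s4')
cv2.imwrite('pics/z6.png',cv2.resize(cv2.imread('pics/s4.png')[120:220,280:400],(720,600),interpolation=cv2.INTER_CUBIC))
E
```

```text
tcp in rail mm [-0.90864292  0.0753903  17.4510595 ] [ 0.1866151   0.3049575  -1.04666382]
```

View pics/z6.png

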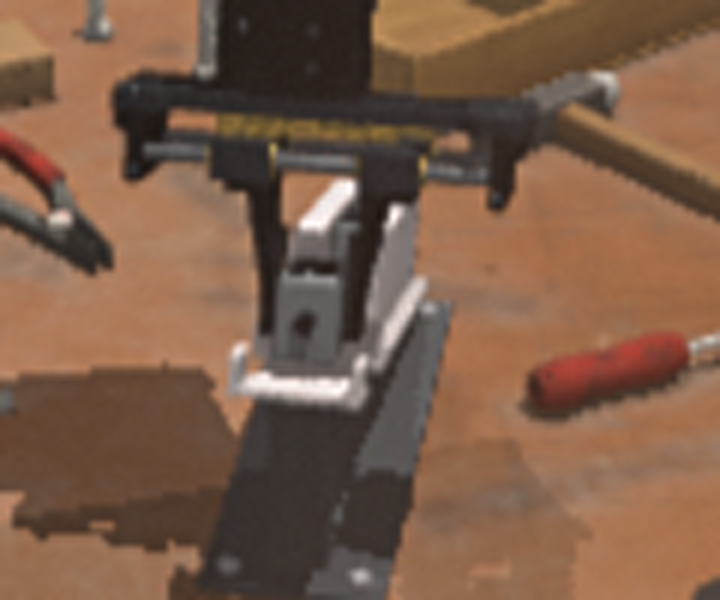

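In the side crop the sensor hangs between the guides just above the floor, plug at (303,325); no contact yet. Easing down.

Call:
{"api": "play_rows", "payload": {"commands": [[-0.013, -0.06, -0.19, 0, 0, 0, 2], [-0.013, -0.06, -0.19, 0, 0, 0, 2], [0, 0, 0, 0, 0, 0, 2]]}}

```text
time: 8.85
ee_pos: [0.5356, 0.0353, 0.1132]
eef_rot: [0.982, -0.106, -0.017, 0.156]
ft_force: [0.8, 0.1, -2.1]
width: 0.0299
```

Call:
{"api": "play_rows", "payload": {"commands": [[-0.013, -0.06, -0.19, 0, 0, 0, 2], [0, 0, 0, 0, 0, 0, 2]]}}

```text
time: 9.1
ee_pos: [0.5355, 0.0347, 0.1113]
eef_rot: [0.982, -0.106, -0.017, 0.156]
ft_force: [0.6, 0.7, -0.5]
width: 0.03
```

Call:
{"api": "play_rows", "payload": {"commands": [[-0.013, -0.06, -0.19, 0, 0, 0, 2], [0, 0, 0, 0, 0, 0, 2]]}}

```text
time: 9.35
ee_pos: [0.5354, 0.0341, 0.1093]
eef_rot: [0.982, -0.106, -0.017, 0.156]
ft_force: [-0.0, 0.9, -1.1]
width: 0.0298
```

Call:
{"api": "play_rows", "payload": {"commands": [[0, 0, 0, 0, 0, 0, 6], [0, 0, 0, 0, 0, 0, 6], [0, 0, 0, 0, 0, 0, 6], [0, 0, 0, 0, 0, 0, 6], [0, 0, 0, 0, 0, 0, 6], [0, 0, 0, 0, 0, 0, 6], [0, 0, 0, 0, 0, 0, 6], [0, 0, 0, 0, 0, 0, 6]]}}

```text
time: 10.35
ee_pos: [0.5355, 0.0342, 0.1095]
eef_rot: [0.982, -0.106, -0.017, 0.155]
ft_force: [0.5, 0.6, -0.6]
width: 0.0598
```

```bash
python3 - <<'E'
from h import *
a=snap('wrist','w5');b=snap('side','s5');print(r.read_state()['ft_force'])
A=cv2.resize(cv2.imread('pics/w5.png'),(640,400));B=cv2.resize(cv2.imread('pics/s5.png')[140:220,280:400],(300,200))
cv2.imwrite('pics/z7.png',np.vstack([A,np.hstack([B,np.zeros((200,340,3),np.uint8)])]))
E
```

```text
[ 0.41813527 -0.03668956 -0.86598042]
```

View pics/z7.png

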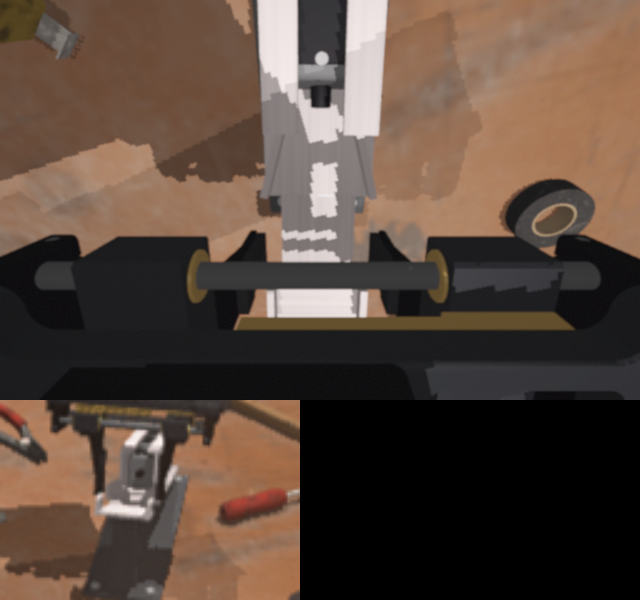

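The sensor slid under the lips: in the wrist view its rear housing edge is at about (321,82), plug to (320,106). Backing off along the rail normal, then checking position.

Call:
{"api": "play_rows", "payload": {"commands": [[0.1, 0.45, 1.43, 0, 0, 0, 6], [0.2, 0.9, 2.85, 0, 0, 0, 6], [0.26, 1.2, 3.8, 0, 0, 0, 6], [0.2, -1, 5, 0, 0, 0, 6], [0, -2, 4, 0, 0, 0, 6], [0, 0, 0, 0, 0, 0, 6], [0, 0, 0, 0, 0, 0, 6], [0, 0, 0, 0, 0, 0, 6], [0, 0, 0, 0, 0, 0, 6]]}}

```text
time: 11.58
ee_pos: [0.5427, 0.03, 0.2795]
eef_rot: [0.982, -0.105, -0.017, 0.156]
ft_force: [-0.2, -0.1, 0.3]
width: 0.06
```

```bash
python3 - <<'E'
from h import *
c=load('w5')
for q in[(75,0,20),(85,0,40),(85,-9,40),(85,9,40),(64,9,52),(64,-9,52)]:print('w5',q,proj(c,rail(q)).round(1))
c=snap('wrist','w6');print(r.read_state()['ee_pos'],r.read_state()['time'])
for q in[(75,0,20),(85,0,40),(64,0,52),(163,0,20)]:print('w6',q,proj(c,rail(q)).round(1))
p=proj(c,rail((110,0,40)));x,y=np.maximum((p-[80,60]).astype(int),0);print(x,y)
cv2.imwrite('pics/z8.png',cv2.resize(cv2.imread('pics/w6.png')[y:y+120,x:x+160],(800,600),interpolation=cv2.INTER_CUBIC))
E
```

```text
w5 (75, 0, 20) [317.9 114.4]
w5 (85, 0, 40) [318.   88.7]
w5 (85, -9, 40) [339.7  88.7]
w5 (85, 9, 40) [296.3  88.8]
w5 (64, 9, 52) [295.4 142.4]
w5 (64, -9, 52) [340.9 142.4]
[0.54279464 0.02992578 0.27969536] 11.625
w6 (75, 0, 20) [309.3  56.7]
w6 (85, 0, 40) [308.7  39.9]
w6 (64, 0, 52) [308.5  63.3]
w6 (163, 0, 20) [308.6 -52.8]
228 0
```

View pics/z8.png

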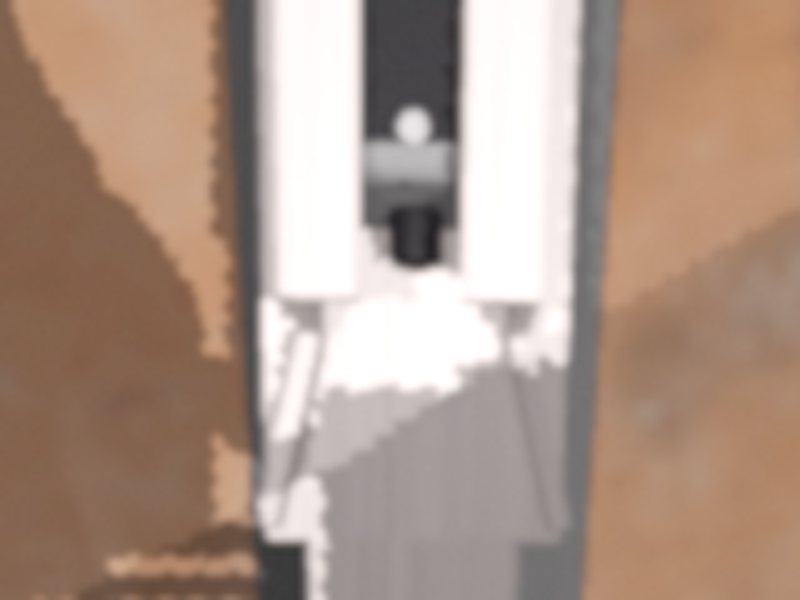

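Relative to the lip edge (row 59.6 in the image, predicted 63.3), the housing's rear edge (36.6, predicted 39.9) is within about 1 mm of the seated place. The sensor is also centred in the slot, and the gripper is clear.

```bash
python3 -c "
from bench import r
print(r.close_job())"
```

```text
the job is handed in; nothing more can be done
None
```

The slim sensor is loaded and the job is handed in. I gripped it across its 30 mm width, laid it nose downhill on the rail's loading point and released it, and it slid under the lips by itself.

**Last checks:**
- **Seating:** In the last wrist picture the housing's rear edge is within about 1 mm of its seated place along the rail, measured from the lip edge, and it is centred in the slot. The gap to the sensor ahead was outside that picture, so contact is inferred from this position.
- **Robot clear:** The gripper was about 18 cm above the rail and touching nothing. The robot clock read 11.6 s at the last check.
- **Wide sensor:** I never went near the wide sensor or the blue look-alikes, and I did not measure the wide one again at the end.

**Disagreements:**
- **Camera offset:** The wrist camera showed a steady 2 mm or so offset along the rail, within what the calibration allows, so I measured relative to the lips.
- **Position in the grip:** Before lowering, the sensor looked a few mm lower or further forward in the grip than assumed. It did no harm.

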